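Move a freshly painted plate to the drying rack with the lifter

ROBOT

A 6-joint arm with a two-finger parallel gripper is mounted at the origin on a cart in front of the work surface, level with it; the furniture and walls round the work are solid. World frame = base frame: x ahead of the robot, y to its left, z up, the work surface at z = 0. Lengths are in mm, angles in rad, forces in N, time in s.
With the tool pointing down it reaches from about 275 to 750 mm from the base axis. Payload 10.2 kg.
Tool frame: the origin (TCP) lies on the centre line of the jaws, within the pads' length; the fingertips stand 17 mm ahead of it and the grasp point (between the pads) lies 2 mm behind it; z points along the fingers, y is the line along which they close (so a half turn about z gives the same grasp; the last joint's range is limited). The gripper opens to 85 mm and grips with 20 to 120 N. Pads are 22 mm wide; open, the fingers measure 114 mm over their backs; the gripper's body (76 mm by 85 mm) begins 54 mm behind the grasp point. The pads swing forward as they close: fully open they stand 13 mm farther back than shut.
Start: joints at [-1.456, 0.313, 1.498, -0, 1.331, -0.223], TCP at [173.979, -495.341, 248.294] pointing down, gripper open.
Joint ranges: [-2.94, 2.94], [-0.97, 2.17], [0.19, 2.56], [-1.23, 4.37], [0.02, 3.11], [-2.88, 2.88]. Speed limits (rad/s): [2.39, 2.39, 3.01, 3.14, 3.14, 3.14].

INTERFACE

Orientations are given as a unit quaternion [w, x, y, z].
In Python, from rig import ctrl gives the robot as it stands. The module is installed in compiled form; this text tells all that it offers.
- The arm moves only by the shell command python3 -m jog 'ROWS' [FORCE]. ROWS is JSON, a list of rows, each an object with "delta_pos": the shift along the world's x, y, z in mm, a list of three; "angular": the turn, a rotation vector about the world's x, y, z in rad, a list of three; "fingers": the opening, from 0 (shut) to 1 (fully open). In form: [{"delta_pos": [tx, ty, tz], "angular": [rx, ry, rz], "fingers": fingers}, ...]. A call has 1 to 10 rows; each row is the pose to reach, as a shift and turn from the pose commanded when the call began; what a row does not reach only later rows make up. A row lasts 1/8 s, in which the tool goes at most 62.5 mm and 10.7 degrees, less where a joint would pass 70% of its speed; a pose out of reach is approached as far as the arm can. A call with a gripper value outside its range is refused whole. The fingers move at their own pace and stop on an object; FORCE is the grip in N (left out, the last holds). Time passes only in rows, so rows that repeat a pose let the fingers close. It gives the time, the measured TCP pose, the force, the opening and the grip force at its end, in the units of the state.
- ctrl.sense(): the state, without advancing time (a new reading comes with each control period).
- ctrl.capture(name): name is "side" or "top"; returns a dict with "pixels" (384x512x3 uint8, blue, green, red), "fx", "fy", "cx", "cy" (pixels), "R" (3x3) and "t" (3): a world point X has camera coordinates R X + t. Camera axes: x right, y down, z forward; pixel columns grow to the right and rows downward; lengths in mm; the calibration is good to about 2 mm. A picture is of the moment at which its call begins. There is no depth.
- ctrl.finish_job(): hands the job in; it is judged then, once.
The state is a dict: "time_s": time; "joints": joint angles; "dq": joint speeds; "tau": joint torques, N m; "eef_pos": TCP position; "ee_rot": TCP orientation; "force": force on the tool from outside, world axes, zero at the start; "wrist_torque": the same for the moment, N m; "grip_width": opening from 0.0 (shut) to 1.0 (fully open); "grip_force": force on a finger pad.
Only numpy, scipy, OpenCV 4.12 (cv2) and the standard library are available. Lean on these libraries where they do the work, as an engineer would, in place of code of your own. Each camera call takes 0.05 s, during which the arm holds its last target. There are 200 camera calls.

TASK

The yellow cover plate on the spraying board has just been painted, so nothing but the lifter may handle it: draw the lifter up out of its sloping stand, slide its blade under the plate between the cones, lift the plate off level and carry it to the drying rack. Set it down gently on the free upper ledges, between the side panels and end stops, lower the blade clear and draw it out, then put the lifter back in its stand, blade down in the pocket. Leave the blue plate on the lower ledges and the things standing around where they are, and do not touch either plate with the gripper.

Things in the scene. Friction and masses are not known exactly. Their poses are not given: they have to be found in the camera images.
- lifter: Small cranked spatula, 0.17 kg: flat steel blade 70 long x 50 wide x 3, wooden handle. Origin: centre of the blade's underside; +x to its front edge, +z out of its upper face. From x -40, z 6 a neck (first 30) then the handle (88 more) rise backwards at 50 deg to the blade, along (-0.643, 0, 0.766). In the stand the blade points 40 deg down and the handle is upright, top 197 above the bench.
- lifter_grip (a point): On the centre line of the lifter's dark wooden handle, 33 short of its end; at (-94.6, 0, 71.1) in the lifter's frame, 164 above the bench in the stand; axes as the lifter's. Handle here: flat sides 20 apart in the lifter's y, 26 deep in its x-z plane, so pinched across y the fingers may have any tilt in that plane. Grip firmly (80 N), as the load twists it.
- lifter_stand: Fixed wooden stand, foot 112 x 88, 86 high. Origin: centre of underside, z up. A board slopes 40 deg down towards +x; the blade lies on it, front edge down. Home: lifter's origin at (7, 0, 49) here (up to 4 aside), pitched 40 deg nose-down about y, same yaw. It slides out along (-0.766, 0, 0.643); after 60 mm the blade is out of the pocket, after 100 mm clear of the stand.
- stand_stop (a point): Foot of the stand's sloping board, where a stop meets the blade's front edge: (34, 0, 26) in the stand's frame; axes as the lifter's when home (x down the slope, z off the board). The board reaches to x -92. An aluminium strip 13 above it, from x -42 to 0, with a flared lip to x -54, forms the pocket; side cheeks 64 apart reach up to x -62.
- spray_board: Fixed 112 x 112 x 10 plywood board with paper and four orange cones. Origin: centre of its underside, z up. Cones at x +-20, y +-38, base radius 11 (z 10), tapering to tips at z 44 on which the plate rests. The lane between them along x is 54 wide at the board, 64 at z 28, 70 near the tips. The blade enters along +x from the -x side, which faces the robot.
- wet_plate: Freshly painted yellow aluminium cover plate, 0.12 kg (may vary by a third), 90 (x) x 96 (y) x 5, a 9 mm hole in each corner. Origin: centre of its underside, z up. It lies loose on the four cone tips, underside 44 above the bench, within 4 mm and 0.06 rad of the board's middle. A big red vise reaches over the bench close behind the board or the rack: lift and lower straight.
- drying_rack: Fixed two-tier rack of plywood and light wood, 114 (x) x 126 (y) x 97 high, open above. Origin: centre of its underside, z up; the lifter enters along +x from the -x side, which faces the robot. Side panels 110 apart inside carry ledges 8 thick, tops at z 40 and 85, reaching in to y +-33: a 66 wide lane, open at the -x end, lets the blade sink between the upper ledges.
- rack_seat (a point): Middle of the free upper seat, level with the upper ledges' tops: (0, 0, 85) in the rack's frame, same axes. The yellow plate's origin belongs here. The seat is 110 wide between the panels (which stand 12 above the ledges) and 104 long between 8 high stops at the ledges' ends (only at y beyond +-40, so the blade and neck pass between them).
- drying_plate: Blue plate of the same size, already drying on the rack's lower ledges, origin 40 above the bench (centre of its underside). Leave it alone.
- spray_can: Bystander: red and white spray can, 59 across, 198 high, standing; origin at the centre of its underside, z up.
- oil_bottle: Bystander: small white bottle with a teal band, 47 across, 130 high, standing; origin at the centre of its underside, z up.
- tape_roll: Bystander: cream roll of masking tape lying flat, 105 across, 25 high; origin at the centre of its underside.

How it is judged:
By the outcome, as a careful person would: the job done as asked, in the order asked, and still so for the second after the job is handed in, with the robot touching nothing.
It also fails if it takes over 61 s, if anything falls off the work surface, if the arm or the gripper's body presses on something with over 40 N, if the wrist force passes 120 N, or if a joint passes its speed limit or range.

## Working session

There is one attempt and no reset: what is moved stays moved. The work goes in short steps, Python scripts to look and compute and a shell command to move; the robot and the scene stay as the last step left them, time stands still between calls to the robot, and variables do not carry over. Pictures are saved under pics/ and viewed, at most 10 in all, crops included, and the job is handed in when it is done.

```bash
mkdir -p pics
python3 - <<'E'
from rig import ctrl
import cv2,pickle
for n in ("top","side"):
    c=ctrl.capture(n); cv2.imwrite(f"pics/{n}0.png",cv2.resize(c["pixels"],(800,600),interpolation=cv2.INTER_CUBIC))
    pickle.dump(c,open(f"{n}0.pkl","wb")); print(n,c["fx"],c["fy"],c["cx"],c["cy"],c["R"],c["t"])
print(ctrl.sense())
E
```

```text
top 415.65622473566924 415.65622473566924 253.79657888525367 193.55370037289367 [[-0.02537351 -0.99944168 -0.02173718]
 [-0.98822451  0.02835895 -0.15035987]
 [ 0.15089236  0.01766606 -0.98839233]] [368.704767   628.00671902 931.43088112]
side 428.2352161188497 428.2352161188497 253.3446030324677 200.16067324245827 [[-0.81959891 -0.5727767   0.01358214]
 [-0.31674228  0.43322481 -0.84379535]
 [ 0.4774222  -0.69587579 -0.53649318]] [704.66544368 167.65258304 957.97163405]
{'time_s': 0.1, 'joints': array([-1.45639360e+00,  3.13368332e-01,  1.49834068e+00, -1.50172796e-05,
        1.33101091e+00, -2.23423211e-01]), 'dq': array([-0.0005893 , -0.00305485, -0.00144168,  0.00028378,  0.00161957,
        0.00031829]), 'tau': array([ 3.00247892e-03, -4.12900579e+01, -2.60141391e+01, -2.36024134e-04,
        3.00119958e-03, -1.80151676e-05]), 'eef_pos': array([ 173.95361942, -495.1233772 ,  247.81314566]), 'ee_rot': array([-5.63194330e-04,  9.85767634e-01,  1.68112622e-01,  2.34266514e-05]), 'force': array([-0.14107898,  0.36822539, -0.55923666]), 'wrist_torque': array([ 0.02293919, -0.02441277, -0.01670052]), 'grip_force': 0.0, 'grip_width': 1.0021248795770075}
```

View pics/top0.png

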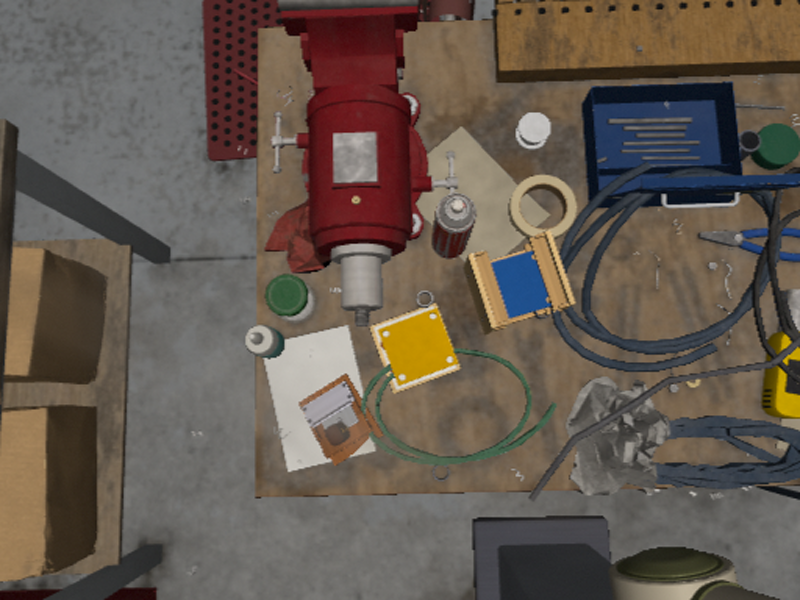

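View pics/side0.png

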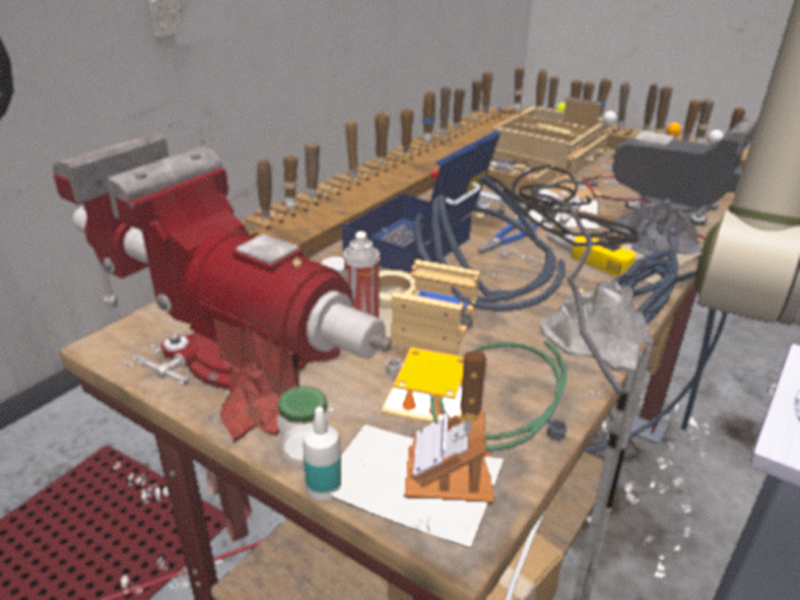

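Top view: stand at about (338,420), yellow plate (415,347), rack (520,280), the vise tip (362,315). Side view: handle top (475,355), stand (450,460). I'll enlarge both.

Run:
```python
import cv2,pickle
for n,(x0,y0,w,h,s) in {"top":(185,145,190,150,4),"side":(235,160,90,165,4)}.items():
    p=pickle.load(open(f"{n}0.pkl","rb"))["pixels"][y0:y0+h,x0:x0+w]
    cv2.imwrite(f"pics/{n}1.png",cv2.resize(p,None,fx=s if n=="top" else 3.6,fy=s if n=="top" else 3.6,interpolation=cv2.INTER_CUBIC))
```

```text
(no output)
```

View pics/top1.png

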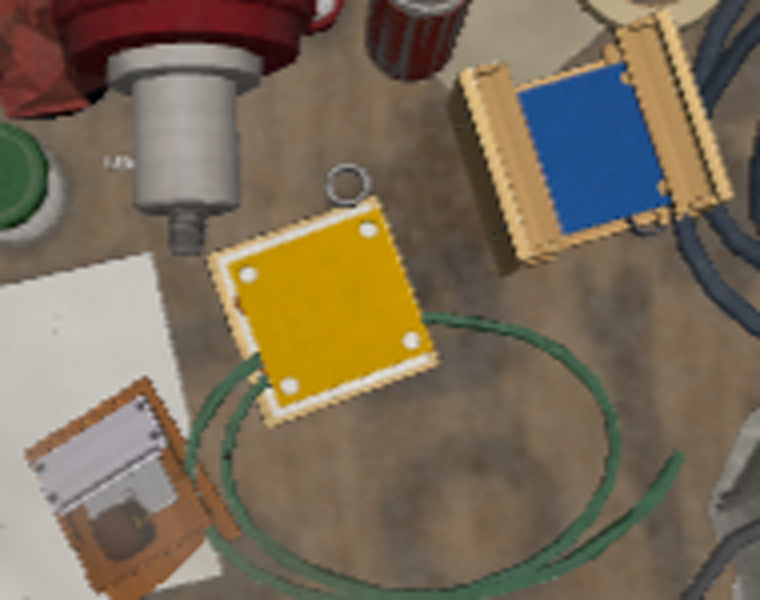

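View pics/side1.png

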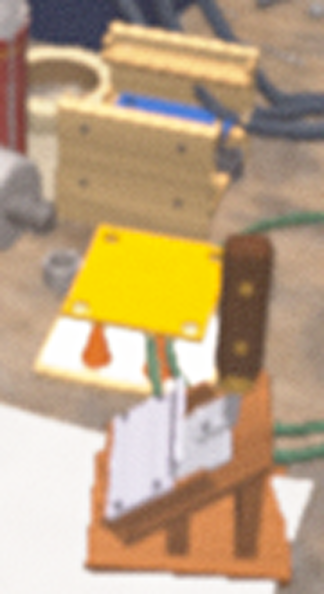

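```bash
cat > h.py <<'E'
import numpy as np,pickle
C={n:pickle.load(open(f"{n}0.pkl","rb")) for n in("top","side")}
CR={"top":(185,145,4),"side":(235,160,3.6)}
def px(n,u,v):
    x0,y0,s=CR[n]; return np.array([x0+(u+.5)/s-.5,y0+(v+.5)/s-.5])
def ray(n,p):
    c=C[n];R=np.array(c["R"]);o=-R.T@np.array(c["t"])
    return o,R.T@np.array([(p[0]-c["cx"])/c["fx"],(p[1]-c["cy"])/c["fy"],1])
def at(n,u,v,z):
    o,d=ray(n,px(n,u,v)); return o+d*(z-o[2])/d[2]
def proj(n,X):
    c=C[n];q=np.array(c["R"])@np.array(X)+c["t"]; return np.array([c["fx"]*q[0]/q[2]+c["cx"],c["fy"]*q[1]/q[2]+c["cy"]])
def crop(n,X):
    x0,y0,s=CR[n];return (proj(n,X)-[x0,y0]+.5)*s-.5
E
python3 - <<'E'
from h import *
np.set_printoptions(precision=1,suppress=True)
def rect(name,P):
    P=np.array(P)[:,:2];print(name,P.mean(0),"edges",[(np.round(np.linalg.norm(P[i]-P[i-1]),1),np.round(np.degrees(np.arctan2(*(P[i]-P[i-1])[::-1])),1)) for i in range(4)])
rect("plate",[at("top",*p,49) for p in[(248,274),(368,230),(411,341),(290,386)]])
rect("board",[at("top",*p,10) for p in[(210,255),(378,200),(437,357),(270,425)]])
rect("rack97",[at("top",*p,97) for p in[(463,70),(665,14),(732,195),(527,262)]])
rect("blue",[at("top",*p,45) for p in[(518,92),(628,63),(671,207),(565,237)]])
rect("plateside",[at("side",*p,49) for p in[(112,238),(217,255),(190,328),(80,307)]])
f=[at("top",*p,8)for p in[(26,455),(148,380),(240,532)]];print("foot",f,[np.linalg.norm(f[i+1]-f[i]) for i in(0,1)])
f=[at("side",*p,0)for p in[(86,570),(290,580)]];print("footside",f,np.linalg.norm(f[1]-f[0]))
print("handle top", at("side",248,240,197),at("top",122,535,197), at("top",122,520,197))
print("cam",[ray(n,(0,0))[0] for n in C])
E
```

```text
plate [571.  322.5] edges [(np.float64(70.1), np.float64(19.1)), (np.float64(75.4), np.float64(-71.3)), (np.float64(69.9), np.float64(-160.9)), (np.float64(75.3), np.float64(108.8))]
board [573.7 325.5] edges [(np.float64(109.8), np.float64(18.2)), (np.float64(108.7), np.float64(-73.3)), (np.float64(102.5), np.float64(-161.6)), (np.float64(109.2), np.float64(110.5))]
rack97 [660.6 169.4] edges [(np.float64(114.9), np.float64(15.7)), (np.float64(119.8), np.float64(-75.9)), (np.float64(109.8), np.float64(-163.6)), (np.float64(121.3), np.float64(106.5))]
blue [661.3 161.4] edges [(np.float64(91.3), np.float64(14.9)), (np.float64(68.4), np.float64(-76.7)), (np.float64(90.2), np.float64(-167.0)), (np.float64(65.4), np.float64(104.3))]
plateside [570.6 323.4] edges [(np.float64(76.4), np.float64(-71.5)), (np.float64(70.2), np.float64(-159.6)), (np.float64(78.4), np.float64(108.2)), (np.float64(69.7), np.float64(18.8))]
foot [array([490. , 508.1,   8. ]), array([533.2, 433.5,   8. ]), array([441.1, 379.5,   8. ])] [np.float64(86.20206397900506), np.float64(106.76180492799922)]
footside [array([493. , 507.1,   0. ]), array([399. , 448.4,   0. ])] 110.78929730324742
handle top [450.4 433.9 197. ] [450.1 428.8 197. ] [457.3 428.7 197. ]
cam [array([ 489.4,  334.2, 1023.1]), array([173.3, 997.6, 645.8])]
```

Run:
```python
from h import *
import cv2
from scipy.spatial.transform import Rotation as Ro
img={}
for n,(x0,y0,s) in CR.items():
    w,h=(190,150) if n=="top" else (90,165)
    img[n]=cv2.resize(C[n]["pixels"][y0:y0+h,x0:x0+w],None,fx=s,fy=s,interpolation=cv2.INTER_CUBIC)
def line(o,yaw,a,b,col,pitch=0,off=(0,0,0)):
    Rz=Ro.from_euler('z',yaw,degrees=True);Ry=Ro.from_euler('y',pitch,degrees=True)
    A,B=[np.array(o)+Rz.apply(np.array(off)+Ry.apply(p)) for p in(a,b)]
    for n in img: cv2.line(img[n],tuple(int(v) for v in crop(n,A)),tuple(int(v) for v in crop(n,B)),col,1,cv2.LINE_AA)
def rc(o,yaw,x0,x1,y0,y1,z,col,**k):
    P=[(x0,y0,z),(x1,y0,z),(x1,y1,z),(x0,y1,z)]
    for i in range(4): line(o,yaw,P[i-1],P[i],col,**k)
r=(660,169,0)
rc(r,15.5,-57,57,-63,-55,97,(255,255,0));rc(r,15.5,-57,57,55,63,97,(255,255,0));rc(r,15.5,-57,57,-33,33,85,(0,0,255));rc(r,15.5,-57,57,-63,63,0,(0,255,0))
b=(573,325,0);rc(b,18.5,-56,56,-56,56,10,(255,0,0))
rc((571,322.8,44),19,-45,45,-48,48,5,(0,0,255))
s=(466,442,0);rc(s,31,-56,56,-44,44,0,(255,255,0))
rc(s,31,-42,0,-32,32,13,(0,255,0),pitch=40,off=(34,0,26))
rc(s,31,-92,0,-32,32,0,(0,0,255),pitch=40,off=(34,0,26))
rc(s,31,-32.8,-6.8,-10,10,197,(0,255,255));
for y in(-10,10): line(s,31,(-32.8,y,105),(-32.8,y,197),(0,255,255));line(s,31,(-6.8,y,105),(-6.8,y,197),(0,255,255))
t=img["side"];a=np.zeros((600,800-0,3),np.uint8)
cv2.imwrite("pics/ov_top.png",img["top"]);cv2.imwrite("pics/ov_side.png",img["side"])
```

```text
(no output)
```

View pics/ov_top.png

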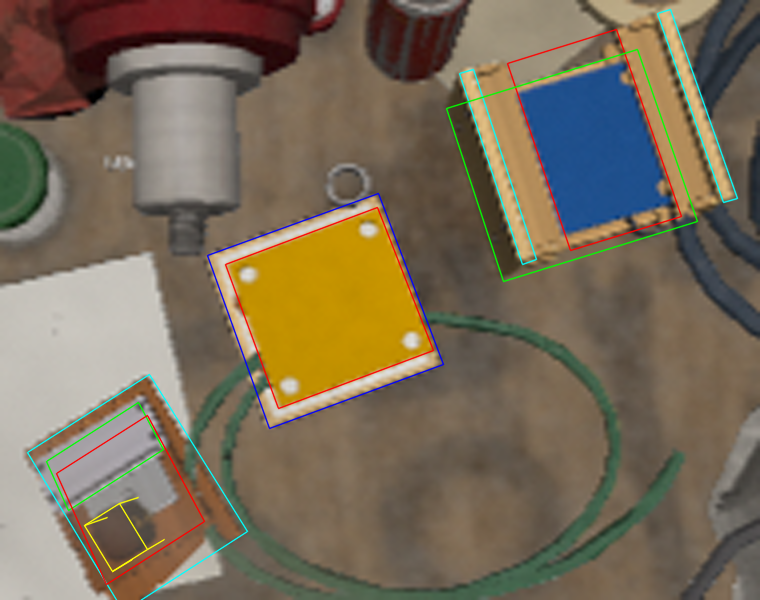

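View pics/ov_side.png

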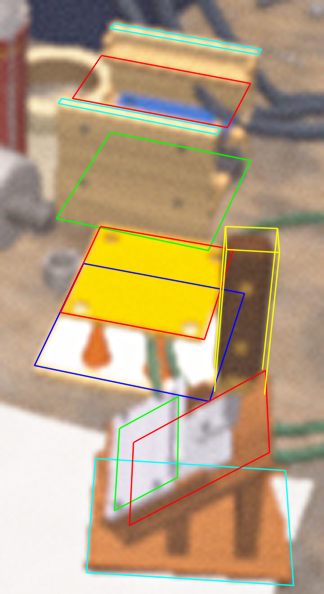

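Overlays fit: plate (571,323) yaw 19°, board (573,325) 18.5°, rack (660,169) 15.5°, stand (466,442) 31°. The handle sits about 3 mm toward +x of my model, near (451.5,431). Moving now.

```bash
python3 -m jog '[{"delta_pos":[256,495,60],"angular":[0,0,0.2033],"fingers":1},{"delta_pos":[256,495,60],"angular":[0,0,0.2033],"fingers":1},{"delta_pos":[256,495,60],"angular":[0,0,0.2033],"fingers":1},{"delta_pos":[256,495,60],"angular":[0,0,0.2033],"fingers":1},{"delta_pos":[256,495,60],"angular":[0,0,0.2033],"fingers":1},{"delta_pos":[256,495,60],"angular":[0,0,0.2033],"fingers":1},{"delta_pos":[256,495,60],"angular":[0,0,0.2033],"fingers":1},{"delta_pos":[256,495,60],"angular":[0,0,0.2033],"fingers":1},{"delta_pos":[256,495,60],"angular":[0,0,0.2033],"fingers":1},{"delta_pos":[277.5,926.3,20],"angular":[0,0,0.2033],"fingers":1}]' 80
python3 -c "
from rig import ctrl
print(ctrl.sense()['joints'])"
```

```text
time_s: 1.35
eef_pos: [434.0, 63.7, 302.6]
ee_rot: [0.0, 0.964, 0.267, 0.0]
force: [0.7, 0.4, -0.4]
grip_width: 1.001
grip_force: 0.0
[-1.22644572e-01  8.10691665e-02  1.63951931e+00 -3.77176263e-05
  1.42018163e+00  9.07263442e-01]
```

```bash
python3 -m jog '[{"delta_pos":[17,367,-30],"angular":[0,0,0],"fingers":1},{"delta_pos":[17,367,-30],"angular":[0,0,0],"fingers":1},{"delta_pos":[17,367,-30],"angular":[0,0,0],"fingers":1},{"delta_pos":[17,367,-30],"angular":[0,0,0],"fingers":1},{"delta_pos":[17,367,-30],"angular":[0,0,0],"fingers":1},{"delta_pos":[17,367,-30],"angular":[0,0,0],"fingers":1},{"delta_pos":[17,367,-30],"angular":[0,0,0],"fingers":1},{"delta_pos":[17,367,-30],"angular":[0,0,0],"fingers":1}]'
python3 - <<'E'
from rig import ctrl
import cv2,numpy as np
a=ctrl.capture("side")["pixels"][150:335,210:350];b=ctrl.capture("top")["pixels"][200:320,160:290]
cv2.imwrite("pics/g.png",np.hstack([cv2.resize(a,(420,555)),cv2.resize(cv2.copyMakeBorder(b,0,32,0,0,cv2.BORDER_CONSTANT),(380,444+111))]))
s=ctrl.sense();print(s["eef_pos"],s["ee_rot"],s["joints"])
E
```

```text
time_s: 2.35
eef_pos: [450.0, 428.4, 272.2]
ee_rot: [0.0, 0.964, 0.267, -0.0]
force: [-0.5, -0.8, 0.3]
grip_width: 0.999
grip_force: 0.0
[450.38116821 427.79951154 272.95408396] [1.98229571e-05 9.63791741e-01 2.66656053e-01 1.67613836e-04] [ 5.71405405e-01  5.17576633e-01  1.13530036e+00 -1.37866993e-04
  1.48840733e+00  1.60236948e+00]
```

View pics/g.png

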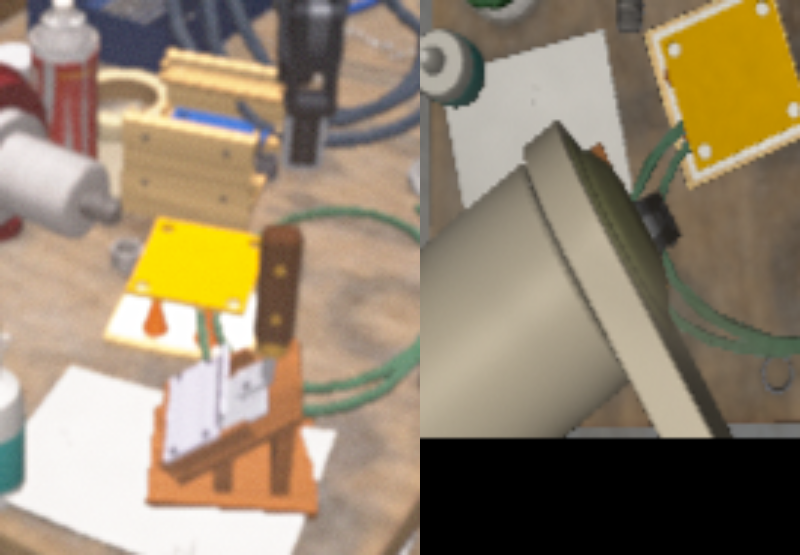

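```bash
python3 -c "
from h import *
for P in [(450.4,427.8,262),(450.4,427.8,300),(450,431,197),(452,433,197),(450,431,120)]: print(P,proj('side',P),(proj('side',P)-[210,150])*3)"
```

```text
(450.4, 427.8, 262) [308.15596632 193.89581469] [294.46789897 131.68744407]
(450.4, 427.8, 300) [310.02959917 174.49555493] [300.08879752  73.48666479]
(450, 431, 197) [304.50445412 225.61966227] [283.51336236 226.85898681]
(452, 433, 197) [302.97832898 225.76427937] [278.93498693 227.29283812]
(450, 431, 120) [301.33656336 258.73204523] [274.00969007 326.1961357 ]
```

```bash
python3 -m jog '[{"delta_pos":[3.5,4,-25],"angular":[0,0,0],"fingers":1},{"delta_pos":[3.5,4,-50],"angular":[0,0,0],"fingers":1},{"delta_pos":[3.5,4,-50],"angular":[0,0,0],"fingers":1},{"delta_pos":[3.5,4,-50],"angular":[0,0,0],"fingers":1}]'
python3 - <<'E'
from rig import ctrl
import cv2,numpy as np
from h import *
a=ctrl.capture("side")["pixels"][170:320,245:345]
s=ctrl.sense();p=s["eef_pos"];print(p)
a=cv2.resize(a,None,fx=4,fy=4,interpolation=cv2.INTER_CUBIC)
Y=np.array([-.515,.857,0]);X=np.array([.857,.515,0])
def L(A,B,c): cv2.line(a,*[tuple(int(v) for v in (proj('side',P)-[245,170]+.5)*4) for P in(A,B)],c,1,cv2.LINE_AA)
for sg in(1,-1):
  for xx in(-11,11): L(p+sg*43*Y+xx*X+[0,0,-5],p+sg*43*Y+xx*X+[0,0,40],(0,255,255))
L(p+[0,0,-110],p+[0,0,40],(0,0,255))
cv2.imwrite("pics/g2.png",a)
E
```

```text
time_s: 2.95
eef_pos: [454.1, 432.5, 224.1]
ee_rot: [-0.0, 0.964, 0.267, 0.001]
force: [0.6, -0.6, 0.4]
grip_width: 1.002
grip_force: 0.0
[454.10073146 432.69115004 224.25275171]
```

View pics/g2.png

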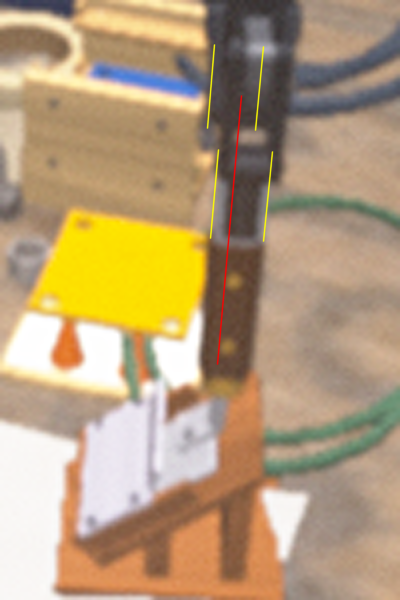

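The near finger matches its prediction (217–270). The handle axis at row 300 (col 233) lies 9 px right of the TCP line (224), so shift about 5 mm back, then lower and grip.

```bash
python3 -m jog '[{"delta_pos":[-4,-2.3,-20],"angular":[0,0,0],"fingers":1},{"delta_pos":[-4,-2.3,-61],"angular":[0,0,0],"fingers":1},{"delta_pos":[-4,-2.3,-61],"angular":[0,0,0],"fingers":1},{"delta_pos":[-4,-2.3,-61],"angular":[0,0,0],"fingers":0.3},{"delta_pos":[-4,-2.3,-61],"angular":[0,0,0],"fingers":0},{"delta_pos":[-4,-2.3,-61],"angular":[0,0,0],"fingers":0},{"delta_pos":[-4,-2.3,-61],"angular":[0,0,0],"fingers":0},{"delta_pos":[-4,-2.3,-61],"angular":[0,0,0],"fingers":0},{"delta_pos":[-4,-2.3,-61],"angular":[0,0,0],"fingers":0}]' 80
```

```text
time_s: 4.12
eef_pos: [449.7, 430.7, 162.3]
ee_rot: [-0.0, 0.964, 0.267, 0.001]
force: [-1.8, -0.6, 6.0]
grip_width: 0.226
grip_force: 78.5
```

```bash
python3 -m jog '[{"delta_pos":[-2,-1.2,1.9],"angular":[0,0,0],"fingers":0},{"delta_pos":[-6.6,-3.9,6.4],"angular":[0,0,0],"fingers":0},{"delta_pos":[-13,-7.9,12.9],"angular":[0,0,0],"fingers":0},{"delta_pos":[-19.7,-11.8,19.3],"angular":[0,0,0],"fingers":0},{"delta_pos":[-26.3,-15.8,25.7],"angular":[0,0,0],"fingers":0},{"delta_pos":[-32.9,-19.7,32.2],"angular":[0,0,0],"fingers":0},{"delta_pos":[-42.7,-25.7,41.8],"angular":[0,0,0],"fingers":0},{"delta_pos":[-55.8,-33.5,54.7],"angular":[0,0,0],"fingers":0},{"delta_pos":[-69,-41.5,67.5],"angular":[0,0,0],"fingers":0},{"delta_pos":[-72.3,-43.4,70.7],"angular":[0,0,0],"fingers":0}]' 80
python3 - <<'E'
from rig import ctrl
import cv2
a=ctrl.capture("side")["pixels"][100:330,225:425]
cv2.imwrite("pics/g3.png",cv2.resize(a,None,fx=2.6,fy=2.6))
s=ctrl.sense();print(s["eef_pos"],s["ee_rot"],s["force"],s["wrist_torque"])
E
```

```text
time_s: 5.38
eef_pos: [376.0, 386.5, 232.5]
ee_rot: [0.0, 0.964, 0.267, -0.001]
force: [-0.1, 0.9, -1.9]
grip_width: 0.223
grip_force: 78.1
[376.15652383 386.63943384 232.47690339] [ 2.42397747e-04  9.63568076e-01  2.67461794e-01 -8.32223646e-04] [-0.34733958  0.7763862  -1.80544074] [0.01147047 0.00525534 0.00052774]
```

View pics/g3.png

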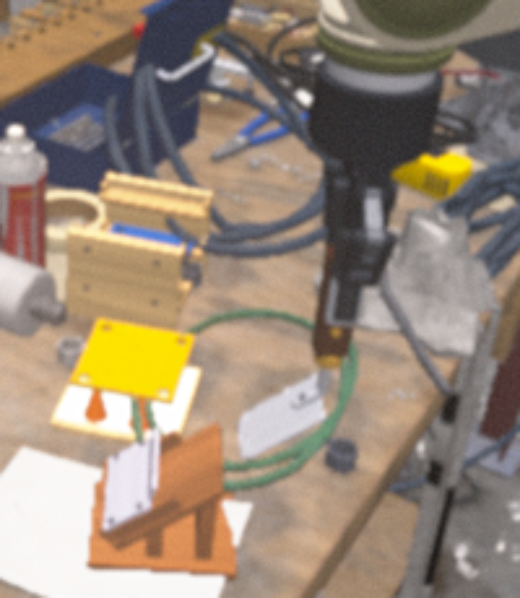

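The lifter came out cleanly, with the blade at crop (285,415) hanging 40° nose-down. Next I compute the levelling turn.

Run:
```python
from scipy.spatial.transform import Rotation as R
def P(y,p): return R.from_euler('z',y,degrees=True)*R.from_euler('y',p,degrees=True)
from rig import ctrl
q=ctrl.sense()["ee_rot"]; x=R.from_quat(q,scalar_first=True).as_matrix(); import numpy as np
print(np.degrees(np.arctan2(x[1,0],x[0,0])),x.round(4))
print("stand->board",(P(18.7,-40)*P(31,0).inv()).as_rotvec().round(4))
print("board->rack",(P(15.5,-40)*P(18.7,-40).inv()).as_rotvec().round(4))
print("rack->stand",(P(31,0)*P(15.5,-40).inv()).as_rotvec().round(4))
```

```text
31.026579846642015 [[ 8.569e-01  5.154e-01 -1.500e-03]
 [ 5.154e-01 -8.569e-01 -9.000e-04]
 [-1.700e-03  0.000e+00 -1.000e+00]]
stand->board [ 0.2939 -0.6347 -0.2059]
board->rack [ 0.     -0.     -0.0559]
rack->stand [-0.2764  0.6433  0.2594]
```

```bash
python3 -m jog '[{"delta_pos":[-12,-35,0],"angular":[0.06,-0.13,-0.04],"fingers":0},{"delta_pos":[-12,-75,0],"angular":[0.12,-0.26,-0.08],"fingers":0},{"delta_pos":[-12,-110,0],"angular":[0.18,-0.39,-0.126],"fingers":0},{"delta_pos":[-12,-133,0],"angular":[0.24,-0.52,-0.168],"fingers":0},{"delta_pos":[-12,-133,0],"angular":[0.2939,-0.6347,-0.2059],"fingers":0},{"delta_pos":[-12,-133,-60],"angular":[0.2939,-0.6347,-0.2059],"fingers":0},{"delta_pos":[-12,-133,-105],"angular":[0.2939,-0.6347,-0.2059],"fingers":0},{"delta_pos":[-12,-133,-130],"angular":[0.2939,-0.6347,-0.2059],"fingers":0},{"delta_pos":[-12,-133,-134.5],"angular":[0.2939,-0.6347,-0.2059],"fingers":0},{"delta_pos":[-12,-133,-134.5],"angular":[0.2939,-0.6347,-0.2059],"fingers":0}]' 80
cat > v.py <<'E'
from h import *
import cv2
from rig import ctrl
from scipy.spatial.transform import Rotation as R
def lift():  # believed lifter pose
    s=ctrl.sense(); M=R.from_quat(s["ee_rot"],scalar_first=True)
    # tool axes in lifter frame: z=(.643,0,-.766), y=-y
    T=np.array([[.766,0,.643],[0,-1,0],[.643,0,-.766]])  # lifter<-tool
    A=M.as_matrix()@T.T
    return s["eef_pos"]-A@np.array([-93.3,0,69.6]),A,s
E
python3 - <<'E'
from v import *
o,A,s=lift();print(o.round(1),A.round(3),s["eef_pos"],s["joints"].round(2))
cr={"top":(215,175,110,110),"side":(265,215,110,110)};out=[]
for n,(x0,y0,w,h) in cr.items():
    c=ctrl.capture(n); cv2.imwrite(f"raw_{n}.png",c["pixels"])
    a=cv2.resize(c["pixels"][y0:y0+h,x0:x0+w],(400,400),interpolation=cv2.INTER_CUBIC);k=400/w
    f=lambda p:tuple(int(v) for v in (proj(n,o+A@np.array(p))-[x0,y0]+.5)*k)
    Q=[f(p) for p in[(35,25,3),(35,-25,3),(-35,-25,3),(-35,25,3)]]
    for i in range(4): cv2.line(a,Q[i-1],Q[i],(0,0,255),1,cv2.LINE_AA)
    cv2.line(a,f((-40,0,6)),f((-116,0,96.4)),(0,255,255),1);out.append(a)
cv2.imwrite("pics/b.png",np.hstack(out))
E
```

```text
time_s: 6.68
eef_pos: [367.3, 255.0, 115.9]
ee_rot: [-0.053, 0.931, 0.153, 0.326]
force: [0.3, 0.4, -1.3]
grip_width: 0.224
grip_force: 79.5
[454.1 284.3  44. ] [[ 0.947 -0.32   0.023]
 [ 0.32   0.947  0.009]
 [-0.024 -0.001  1.   ]] [367.29608984 255.02454807 115.87962145] [ 0.35  0.15  2.31 -1.2   0.02  2.79]
```

View pics/b.png

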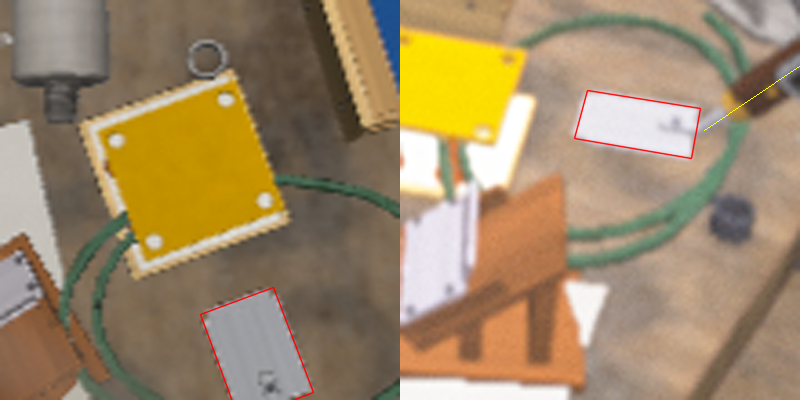

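The blade matches its model in both views, so the grasp offset is known. But joints 4, 5 and 6 are at or near their limits here: the pose is too near and too low. I'll fit a kinematic model to see which entry poses can be reached.

```bash
cat > k.py <<'E'
import numpy as np
from scipy.optimize import least_squares
from scipy.spatial.transform import Rotation as R
S=[([-1.4563936,.313368332,1.49834068,-1.5e-5,1.33101091,-.223423211],[173.9536,-495.1234,247.8131],[-5.6e-4,.985767634,.168112622,2.3e-5]),
([.571405405,.517576633,1.13530036,-1.379e-4,1.48840733,1.60236948],[450.38116821,427.79951154,272.95408396],[1.98e-5,.963791741,.266656053,1.676e-4]),
([-.122644572,.0810691665,1.63951931,-3.77e-5,1.42018163,.907263442],[434.0,63.7,302.6],[0,.964,.267,0])]
def fk(q,p,rot=False):
    a0,h,L1,L2,phi,d,lat=p[:7]
    B=R.from_euler('z',q[0]); pit=R.from_euler('y',q[1]+q[2]-np.pi/2)
    w=np.array([a0+L1*np.sin(q[1])+L2*np.sin(q[1]+q[2]+phi),lat,h+L1*np.cos(q[1])+L2*np.cos(q[1]+q[2]+phi)])
    # forearm frame x along forearm; roll j4, pitch j5, roll j6
    W=B*pit*R.from_euler('x',p[7]*q[3])*R.from_euler('y',q[4])*R.from_euler('x',p[8]*q[5])
    Z=W.apply([d,0,0])
    T=W*R.from_matrix(np.array([[0,0,1],[1,0,0],[0,1,0]]).astype(float)) # tool z=W x, tool x=W y, tool y=W z
    return B.apply(w)+Z,T
def fit(extra=[]):
    best=None
    for s4 in(1,-1):
      for s6 in(1,-1):
        f=lambda p:np.concatenate([np.r_[fk(q,[*p,s4,s6])[0]-x,100*(fk(q,[*p,s4,s6])[1].inv()*R.from_quat(o,scalar_first=True)).as_rotvec()] for q,x,o in S+extra])
        r=least_squares(f,[0,400,437,390,0,200,116])
        if best is None or r.cost<best[0]: best=(r.cost,[*r.x,s4,s6],r.fun)
    return best
def ik(p,x,T,q0):
    lo=np.array([-2.94,-.97,.19,-1.23,.02,-2.88])+.001;hi=np.array([2.94,2.17,2.56,4.37,3.11,2.88])-.001
    f=lambda q:np.r_[fk(q,p)[0]-x,200*(fk(q,p)[1].inv()*T).as_rotvec()]
    r=least_squares(f,np.clip(q0,lo,hi),bounds=(lo,hi));return r.x,r.cost
E
python3 - <<'E'
from k import *
from rig import ctrl
s=ctrl.sense();ex=[(list(s["joints"]),list(s["eef_pos"]),list(s["ee_rot"]))]
b=fit(ex);print(b[0],np.round(b[1],3),np.round(b[2],1))
import pickle;pickle.dump(b[1],open("kp.pkl","wb"))
E
```

```text
0.005002413376621407 [-3.10000e-02  2.01208e+02  4.38966e+02  3.99405e+02  9.80000e-02
  2.38294e+02  1.16306e+02  1.00000e+00  1.00000e+00] [ 0.   0.   0.  -0.  -0.  -0.  -0.   0.   0.   0.  -0.   0.  -0.  -0.
 -0.   0.1 -0.1  0.  -0.   0.  -0.   0.   0.   0. ]
```

```bash
cat >> k.py <<'E'
import pickle
T0=R.from_matrix(np.array([[1.,0,0],[0,-1,0],[0,0,-1]]))
def pose(o,yaw,pitch=0):  # lifter origin, yaw, nose-down pitch deg -> TCP, tool rot
    A=R.from_euler('z',yaw,degrees=True)*R.from_euler('y',pitch,degrees=True)
    return np.array(o)+A.apply([-93.3,0,69.6]),A*R.from_euler('y',-40,degrees=True)*T0
E
python3 - <<'E'
from k import *
p=pickle.load(open("kp.pkl","rb"))
def u(y): y=np.radians(y);return np.array([np.cos(y),np.sin(y),0])
def run(c,yaw,zs,ds,pit=0):
    q=np.array([.5,.9,1.4,0,.4,1.5])
    for z in zs:
        for d in ds:
            x,T=pose(np.array([*c,z])-d*u(yaw),yaw,pit)
            Q=min((ik(p,x,T,q0) for q0 in (q,np.array([.3,.6,1.5,0,.6,1.2]),np.array([.4,.6,1.5,1,.6,.4]),np.array([.4,.6,1.5,-1,.6,2.2]))),key=lambda t:t[1])
            print(z,d,x.round(0),Q[0].round(2),round(Q[1],2))
            q=Q[0]
print("board");run((570.8,323.5),18.7,(28,45,70,110),(15,45,70,90,120))
print("rack");run((660,170),15.5,(70,110,130),(15,60,120,140))
E
```

```text
board
28 15 [468. 289.  98.] [ 0.35  0.37  2.07 -1.23  0.02  2.82] 1.0
28 45 [440. 279.  98.] [ 0.35  0.32  2.13 -1.23  0.02  2.82] 10.53
28 70 [416. 271.  98.] [ 0.35  0.28  2.19 -1.23  0.02  2.82] 26.26
28 90 [397. 265.  98.] [ 0.35  0.24  2.24 -1.23  0.02  2.82] 42.18
28 120 [369. 255.  98.] [ 0.35  0.19  2.3  -1.23  0.02  2.82] 68.51
45 15 [468. 289. 115.] [ 0.34  0.34  2.06 -0.25  0.05  1.83] 0.0
45 45 [440. 279. 115.] [ 0.35  0.29  2.14 -0.6   0.02  2.19] 0.0
45 70 [416. 271. 115.] [ 0.35  0.24  2.2  -1.23  0.02  2.82] 0.83
45 90 [397. 265. 115.] [ 0.35  0.21  2.24 -1.23  0.02  2.82] 3.91
45 120 [369. 255. 115.] [ 0.35  0.15  2.31 -1.23  0.02  2.82] 11.71
70 15 [468. 289. 140.] [ 0.34  0.28  2.04 -0.1   0.12  1.68] 0.0
70 45 [440. 279. 140.] [ 0.35  0.23  2.12 -0.13  0.1   1.72] 0.0
70 70 [416. 271. 140.] [ 0.35  0.18  2.18 -0.17  0.08  1.76] 0.0
70 90 [397. 265. 140.] [ 0.35  0.14  2.23 -0.21  0.07  1.8 ] 0.0
70 120 [369. 255. 140.] [ 0.35  0.09  2.3  -0.28  0.06  1.87] 0.0
110 15 [468. 289. 180.] [ 0.34  0.21  2.01 -0.05  0.23  1.64] 0.0
110 45 [440. 279. 180.] [ 0.35  0.15  
[... 325 characters left out ...]
8  0.23  2.12  1.06  0.25  0.25] 0.0
70 120 [454. 113. 140.] [-0.15  0.11  2.27  1.2   0.28  0.05] 0.0
70 140 [435. 108. 140.] [-0.18  0.07  2.33  1.23  0.3   0.01] 0.0
110 15 [556. 141. 180.] [-0.04  0.24  1.96  0.65  0.33  0.71] 0.0
110 60 [512. 129. 180.] [-0.08  0.15  2.08  0.74  0.33  0.58] 0.0
110 120 [454. 113. 180.] [-0.15  0.01  2.23  0.84  0.36  0.44] 0.0
110 140 [435. 108. 180.] [-0.18 -0.04  2.28  0.86  0.38  0.39] 0.0
130 15 [556. 141. 200.] [-0.04  0.21  1.94  0.56  0.38  0.8 ] 0.0
130 60 [512. 129. 200.] [-0.08  0.11  2.05  0.64  0.38  0.69] 0.0
130 120 [454. 113. 200.] [-0.15 -0.03  2.2   0.72  0.41  0.56] 0.0
130 140 [435. 108. 200.] [-0.18 -0.08  2.25  0.74  0.43  0.53] 0.0
```

Level entry at the board is singular with this grip, because the tool lies in line with the forearm. With the tool tilted about 25° relative to the handle it should work, so I'll check that and then regrip in the stand.

```bash
sed -i "s/^def pose.*/def pose(o,yaw,pitch=0,tau=25):/; s/apply(\[-93.3,0,69.6\])/apply([-94.6+2*np.sin(np.radians(40-tau)),0,71.1-2*np.cos(np.radians(40-tau))])/; s/'y',-40,degrees/'y',tau-40,degrees/" k.py
python3 - <<'E'
from k import *
from rig import ctrl
p=pickle.load(open("kp.pkl","rb"))
def u(y): y=np.radians(y);return np.array([np.cos(y),np.sin(y),0])
def run(n,c,yaw,zd,pit=0,tau=25):
    print(n,tau);q=np.array([.5,.7,1.6,0,.6,1.5])
    for z,d in zd:
        x,T=pose(np.array([*c,z])-d*u(yaw),yaw,pit,tau)
        q,e=ik(p,x,T,q); print(z,d,x.round(0),q.round(2),round(e,2))
sh=np.array([449.7,430.7])+19.8*u(31)[:2]
for tau in(25,):
    o=sh+7*u(31)[:2]
    run("stand",o,31,[(49,0),(49+71,84),(120,84)],40,tau)
    run("board",(570.8,323.5),18.7,[(28,120),(28,70),(28,15),(60,15),(130,15),(130,130)],0,tau)
    run("rack",(660,170),15.5,[(130,130),(130,15),(70,15),(70,140)],0,tau)
s=ctrl.sense();M=R.from_quat(s["ee_rot"],scalar_first=True)
x,T=pose([*o,49],31,40,0);print("home tau0",x,(T*M.inv()).as_rotvec().round(4),s["eef_pos"])
x2,T2=pose([*o,49],31,40,25);print("tau25",x2,(T2*T.inv()).as_rotvec().round(4),"stand c",sh)
E
```

```text
stand 25
49 0 [449. 430. 162.] [0.57 0.84 0.92 0.01 1.81 1.6 ] 0.0
120 84 [377. 387. 233.] [0.58 0.59 1.17 0.01 1.81 1.61] 0.0
120 84 [377. 387. 233.] [0.58 0.59 1.17 0.01 1.81 1.61] 0.0
board 25
28 120 [368. 255.  97.] [ 0.35  0.25  2.08 -0.01  0.56  1.6 ] 0.0
28 70 [415. 271.  97.] [ 0.34  0.34  1.94 -0.01  0.6   1.59] 0.0
28 15 [467. 289.  97.] [ 0.34  0.43  1.79 -0.01  0.66  1.59] 0.0
60 15 [467. 289. 129.] [ 0.34  0.38  1.77 -0.01  0.73  1.59] 0.0
130 15 [467. 289. 199.] [ 0.34  0.29  1.69 -0.    0.9   1.59] 0.0
130 130 [359. 252. 199.] [ 0.35  0.05  1.98 -0.01  0.85  1.59] 0.0
rack 25
130 130 [444. 110. 199.] [-0.06  0.09  1.94  0.11  0.87  1.18] 0.0
130 15 [555. 141. 199.] [0.02 0.33 1.62 0.08 0.93 1.28] 0.0
70 15 [555. 141. 139.] [0.02 0.41 1.69 0.09 0.79 1.26] 0.0
70 140 [434. 107. 139.] [-0.07  0.16  2.04  0.13  0.7   1.14] 0.0
home tau0 [449.72948204 430.7177146  162.27346778] [-0.2828  0.6132  0.2061] [367.24647295 255.06929757 115.88035868]
tau25 [449.00497293 430.2823856  162.46085221] [-0.2247  0.374   0.    ] stand c [466.67191255 440.89775388]
```

```bash
python3 -m jog '[{"delta_pos":[0,0,60],"angular":[0,0,0],"fingers":0},{"delta_pos":[0,0,117],"angular":[-0.05,0.11,0.037],"fingers":0},{"delta_pos":[3,40,117],"angular":[-0.113,0.245,0.082],"fingers":0},{"delta_pos":[6,80,117],"angular":[-0.19,0.41,0.138],"fingers":0},{"delta_pos":[9.8,120,117],"angular":[-0.2828,0.6132,0.2061],"fingers":0},{"delta_pos":[9.8,132,117],"angular":[-0.2828,0.6132,0.2061],"fingers":0},{"delta_pos":[9.8,132,117],"angular":[-0.2828,0.6132,0.2061],"fingers":0},{"delta_pos":[9.8,132,117],"angular":[-0.2828,0.6132,0.2061],"fingers":0},{"delta_pos":[9.8,132,117],"angular":[-0.2828,0.6132,0.2061],"fingers":0}]' 80
python3 - <<'E'
from k import *
from rig import ctrl
s=ctrl.sense();M=R.from_quat(s["ee_rot"],scalar_first=True)
x,T=pose([466.67+6,440.9+3.605,49],31,40,0);print(x-s["eef_pos"],(T*M.inv()).as_rotvec().round(4),s["eef_pos"],s["joints"].round(2))
E
```

```text
time_s: 7.9
eef_pos: [376.6, 387.4, 233.5]
ee_rot: [-0.002, 0.964, 0.267, 0.001]
force: [-1.1, 0.4, -2.1]
grip_width: 0.224
grip_force: 79.5
[ 73.08635931  43.30682436 -71.19884471] [-0.004   0.0012 -0.0003] [376.64103907 387.41286983 233.47231249] [0.58 0.36 1.48 0.   1.3  1.61]
```

```bash
python3 -m jog '[{"delta_pos":[12,7.1,-11.5],"angular":[-0.004,0,0],"fingers":0},{"delta_pos":[24,14.3,-23.2],"angular":[-0.004,0,0],"fingers":0},{"delta_pos":[36,21.4,-34.9],"angular":[-0.004,0,0],"fingers":0},{"delta_pos":[46,27.3,-44.7],"angular":[-0.004,0,0],"fingers":0},{"delta_pos":[56,33.2,-54.4],"angular":[-0.004,0,0],"fingers":0},{"delta_pos":[64,38,-62.2],"angular":[-0.004,0,0],"fingers":0},{"delta_pos":[70,41.5,-68.1],"angular":[-0.004,0,0],"fingers":0},{"delta_pos":[72.2,42.8,-70.3],"angular":[-0.004,0,0],"fingers":0},{"delta_pos":[72.2,42.8,-70.3],"angular":[-0.004,0,0],"fingers":0}]' 80
```

```text
time_s: 9.02
eef_pos: [449.6, 430.2, 163.6]
ee_rot: [0.001, 0.964, 0.267, 0.001]
force: [-0.8, -0.3, -2.0]
grip_width: 0.22
grip_force: 79.6
```

```bash
python3 -m jog '[{"delta_pos":[0,0,0],"angular":[0,0,0],"fingers":0.6},{"delta_pos":[0,0,0],"angular":[0,0,0],"fingers":0.6},{"delta_pos":[0,0,0],"angular":[0,0,0],"fingers":0.6},{"delta_pos":[-0.6,0,-1],"angular":[-0.0900,0.150,0],"fingers":0.6},{"delta_pos":[-0.6,0,-1],"angular":[-0.18,0.3,0],"fingers":0.6},{"delta_pos":[-0.6,0,-1],"angular":[-0.2247,0.374,0],"fingers":0.6},{"delta_pos":[-0.6,0,-1],"angular":[-0.2247,0.374,0],"fingers":0.6},{"delta_pos":[-0.6,0,-1],"angular":[-0.2247,0.374,0],"fingers":0},{"delta_pos":[-0.6,0,-1],"angular":[-0.2247,0.374,0],"fingers":0},{"delta_pos":[-0.6,0,-1],"angular":[-0.2247,0.374,0],"fingers":0}]' 80
python3 -m jog '[{"delta_pos":[0,0,0],"angular":[0,0,0],"fingers":0},{"delta_pos":[0,0,0],"angular":[0,0,0],"fingers":0}]' 80
python3 - <<'E'
from k import *
from rig import ctrl
s=ctrl.sense();M=R.from_quat(s["ee_rot"],scalar_first=True)
x,T=pose([466.67+6,440.9+3.605,49],31,40);print(x-s["eef_pos"],(T*M.inv()).as_rotvec().round(4),s["eef_pos"],s["joints"].round(2))
E
```

```text
time_s: 10.28
eef_pos: [448.9, 430.2, 163.6]
ee_rot: [0.059, 0.941, 0.261, -0.207]
force: [-0.4, -0.7, 3.3]
grip_width: 0.223
grip_force: 78.2
time_s: 10.52
eef_pos: [449.0, 430.2, 163.6]
ee_rot: [0.059, 0.941, 0.261, -0.208]
force: [-1.2, -1.3, 5.6]
grip_width: 0.227
grip_force: 78.5
[ 0.03304899  0.10331848 -1.11237515] [ 0.0016  0.0027 -0.0006] [448.96984028 430.18104671 163.57322736] [0.57 0.84 0.92 0.01 1.82 1.6 ]
```

```bash
python3 -m jog '[{"delta_pos":[-2,-1.2,1.9],"angular":[0,0,0],"fingers":0},{"delta_pos":[-6.6,-3.9,6.4],"angular":[0,0,0],"fingers":0},{"delta_pos":[-13,-7.9,12.9],"angular":[0,0,0],"fingers":0},{"delta_pos":[-19.7,-11.8,19.3],"angular":[0,0,0],"fingers":0},{"delta_pos":[-26.3,-15.8,25.7],"angular":[0,0,0],"fingers":0},{"delta_pos":[-32.9,-19.7,32.2],"angular":[0,0,0],"fingers":0},{"delta_pos":[-42.7,-25.7,41.8],"angular":[0,0,0],"fingers":0},{"delta_pos":[-55.8,-33.5,54.7],"angular":[0,0,0],"fingers":0},{"delta_pos":[-69,-41.5,67.5],"angular":[0,0,0],"fingers":0},{"delta_pos":[-72.3,-43.4,70.7],"angular":[0,0,0],"fingers":0}]' 80
cat > d.py <<'E'
import sys
from k import *
import k
from rig import ctrl
# usage: d.py x y z yaw pitch : lifter origin target -> delta & rotvec
a=[float(v) for v in sys.argv[1:]]
s=ctrl.sense();M=R.from_quat(s["ee_rot"],scalar_first=True)
x,T=pose(a[:3],a[3],a[4]);x=x+1.1*(R.from_euler('z',a[3],degrees=True)*R.from_euler('y',a[4],degrees=True)).apply([-.643,0,.766])
print("delta",(x-s["eef_pos"]).round(1),"rot",(T*M.inv()).as_rotvec().round(4),"force",s["force"].round(1),"tq",s["wrist_torque"].round(2),"j",s["joints"].round(2),"t",s["time_s"])
E
python3 d.py 457.2 285.0 28 18.7 0
```

```text
time_s: 11.78
eef_pos: [375.6, 386.3, 234.0]
ee_rot: [0.059, 0.941, 0.261, -0.209]
force: [1.8, -0.4, -1.4]
grip_width: 0.224
grip_force: 78.0
delta [  -8.1 -131.6 -136. ] rot [ 0.2971 -0.6344 -0.2058] force [ 1.8 -0.4 -1.4] tq [ 0.15 -0.26 -0.02] j [0.58 0.59 1.18 0.01 1.81 1.61] t 11.775
```

```bash
python3 -m jog '[{"delta_pos":[-8,-35,0],"angular":[0.06,-0.13,-0.04],"fingers":0},{"delta_pos":[-8,-75,0],"angular":[0.12,-0.26,-0.08],"fingers":0},{"delta_pos":[-8,-110,0],"angular":[0.18,-0.39,-0.126],"fingers":0},{"delta_pos":[-8,-131.6,0],"angular":[0.24,-0.52,-0.168],"fingers":0},{"delta_pos":[-8,-131.6,-30],"angular":[0.2971,-0.6344,-0.2058],"fingers":0},{"delta_pos":[-8,-131.6,-70],"angular":[0.2971,-0.6344,-0.2058],"fingers":0},{"delta_pos":[-8,-131.6,-110],"angular":[0.2971,-0.6344,-0.2058],"fingers":0},{"delta_pos":[-8,-131.6,-136],"angular":[0.2971,-0.6344,-0.2058],"fingers":0},{"delta_pos":[-8,-131.6,-136],"angular":[0.2971,-0.6344,-0.2058],"fingers":0},{"delta_pos":[-8,-131.6,-136],"angular":[0.2971,-0.6344,-0.2058],"fingers":0}]' 80
python3 d.py 457.2 285.0 28 18.7 0;python3 d.py 556.6 318.7 28 18.7 0
cat > bl.py <<'E'
# fit lifter blade outline by image: light-grey blade within predicted window, centroid/min-area rect vs prediction
from v import *
from k import pose
def pred():
    s=ctrl.sense();M=R.from_quat(s["ee_rot"],scalar_first=True).as_matrix()
    _,T=pose([0,0,0],0,0);A=M@T.as_matrix().T
    return s["eef_pos"]-A@np.array([-94.8,0,70.0]),A
if __name__=="__main__":
    o,A=pred();print("pred origin",o.round(1),"x",A[:,0].round(3),"y",A[:,1].round(3))
    for n in("top","side"):
        a=ctrl.capture(n)["pixels"]
        Q=np.array([proj(n,o+A@np.array(p)) for p in[(35,25,3),(35,-25,3),(-35,-25,3),(-35,25,3)]],np.float32)
        hsv=cv2.cvtColor(a,cv2.COLOR_BGR2HSV);m=((hsv[...,1]<45)&(hsv[...,2]>115)).astype(np.uint8)
        w=np.zeros_like(m);c=Q.mean(0);cv2.fillConvexPoly(w,((Q-c)*1.25+c).astype(int),1)
        P=cv2.boxPoints(cv2.minAreaRect(cv2.findNonZero(m*w).astype(np.float32)))
        print(n,"pred",Q.round(1).tolist(),"seen",P.round(1).tolist(),"cent",c.round(1),cv2.findNonZero(m*w).mean((0,1)).round(1),(m*w).sum(),cv2.contourArea(Q))
E
python3 bl.py
```

```text
time_s: 13.02
eef_pos: [369.0, 255.3, 98.1]
ee_rot: [-0.021, 0.978, 0.161, 0.13]
force: [0.7, 0.1, -2.1]
grip_width: 0.226
grip_force: 78.4
delta [-1.5 -0.7 -0.1] rot [-0.0008  0.0018  0.0002] force [ 0.7  0.1 -2.1] tq [-0.16  0.28 -0.06] j [ 0.35  0.25  2.07 -0.01  0.56  1.6 ] t 13.025
delta [97.9 33.  -0.1] rot [-0.0008  0.0018  0.0002] force [ 0.7  0.1 -2.1] tq [-0.16  0.28 -0.06] j [ 0.35  0.25  2.07 -0.01  0.56  1.6 ] t 13.025
pred origin [458.9 285.7  28.3] x [0.947 0.32  0.002] y [-0.32   0.947  0.   ]
top pred [[268.79998779296875, 259.0], [288.70001220703125, 251.60000610351562], [299.3999938964844, 280.0], [279.29998779296875, 287.5]] seen [[268.8999938964844, 258.20001220703125], [289.5, 250.6999969482422], [301.20001220703125, 283.0], [280.6000061035156, 290.5]] cent [284.  269.5] [284.5 269.3] 665 647.3887345572002
side pred [[309.6000061035156, 257.3999938964844], [313.3999938964844, 243.89999389648438], [343.8999938964844, 249.6999969482422], [341.3999938964844, 263.6000061035156]] seen [[308.3999938964844, 257.5], [312.3999938964844, 240.8000030517578], [348.8999938964844, 249.5], [344.8999938964844, 266.20001220703125]] cent [327.1 253.6] [327.5 253.2] 567 444.20578153128736
```

```bash
python3 -m jog '[{"delta_pos":[9,3,0],"angular":[0,0,0],"fingers":0},{"delta_pos":[20,6.7,0],"angular":[0,0,0],"fingers":0},{"delta_pos":[32,10.8,0],"angular":[0,0,0],"fingers":0},{"delta_pos":[44,14.8,0],"angular":[0,0,0],"fingers":0},{"delta_pos":[56,18.9,0],"angular":[0,0,0],"fingers":0},{"delta_pos":[68,22.9,0],"angular":[0,0,0],"fingers":0},{"delta_pos":[80,27,0],"angular":[0,0,0],"fingers":0},{"delta_pos":[90,30.3,0],"angular":[0,0,0],"fingers":0},{"delta_pos":[97.9,33,0],"angular":[0,0,0],"fingers":0},{"delta_pos":[97.9,33,0],"angular":[0,0,0],"fingers":0}]' 80
python3 d.py 556.6 318.7 28 18.7 0
cat > pl.py <<'E'
# yellow plate pose by its top face outline from "top" image at height z (plate underside z arg)
import sys
from v import *
def plate(z):
    a=ctrl.capture("top")["pixels"];h=cv2.cvtColor(a,cv2.COLOR_BGR2HSV)
    m=cv2.inRange(h,(18,150,110),(32,255,255));n,l,st,_=cv2.connectedComponentsWithStats(m[:, :380])
    i=1+np.argmax(st[1:,4]);m=(l==i).astype(np.uint8)
    c=max(cv2.findContours(m,cv2.RETR_EXTERNAL,cv2.CHAIN_APPROX_NONE)[0],key=cv2.contourArea)[:,0,:]
    W=[]
    for p in c:
        o,d=ray("top",p.astype(float));W.append((o+d*(z+5-o[2])/d[2])[:2])
    r=cv2.minAreaRect(np.array(W,np.float32));return r,st[i,4]
print(plate(float(sys.argv[1])))
E
python3 pl.py 44
```

```text
time_s: 14.38
eef_pos: [466.9, 288.2, 97.2]
ee_rot: [-0.021, 0.978, 0.161, 0.13]
force: [-0.1, 0.4, -1.7]
grip_width: 0.225
grip_force: 78.4
delta [-0.1  0.1  0.8] rot [-0.0007  0.0015  0.0004] force [-0.1  0.4 -1.7] tq [-0.15  0.38 -0.04] j [ 0.34  0.43  1.8  -0.01  0.65  1.59] t 14.375
(((571.564453125, 322.2177734375), (89.4144287109375, 97.7329330444336), 18.869535446166992), np.int32(1491))
```

```bash
python3 -m jog '[{"delta_pos":[0,0,5],"angular":[0,0,0],"fingers":0},{"delta_pos":[0,0,9],"angular":[0,0,0],"fingers":0},{"delta_pos":[0,0,11],"angular":[0,0,0],"fingers":0},{"delta_pos":[0,0,12.5],"angular":[0,0,0],"fingers":0},{"delta_pos":[0,0,14],"angular":[0,0,0],"fingers":0},{"delta_pos":[0,0,15.5],"angular":[0,0,0],"fingers":0},{"delta_pos":[0,0,17],"angular":[0,0,0],"fingers":0},{"delta_pos":[0,0,19],"angular":[0,0,0],"fingers":0},{"delta_pos":[0,0,22],"angular":[0,0,0],"fingers":0},{"delta_pos":[0,0,22],"angular":[0,0,0],"fingers":0}]' 80
python3 d.py 556.6 318.7 50.8 18.7 0;python3 pl.py 53
```

```text
time_s: 15.68
eef_pos: [466.7, 288.2, 119.6]
ee_rot: [-0.021, 0.978, 0.161, 0.13]
force: [-0.1, 0.6, -3.4]
grip_width: 0.226
grip_force: 78.4
delta [0.1 0.1 1.2] rot [-0.0009  0.002   0.0003] force [-0.1  0.6 -3.4] tq [-0.18  0.45  0.02] j [ 0.34  0.39  1.78 -0.01  0.71  1.59] t 15.675
(((572.458984375, 322.23260498046875), (89.1329345703125, 97.63300323486328), 18.357952117919922), np.int32(1512))
```

```bash
python3 -m jog '[{"delta_pos":[0,0,3],"angular":[0,0,0],"fingers":0},{"delta_pos":[0,0,8],"angular":[0,0,0],"fingers":0},{"delta_pos":[0,0,16],"angular":[0,0,0],"fingers":0},{"delta_pos":[0,0,26],"angular":[0,0,0],"fingers":0},{"delta_pos":[0,0,36],"angular":[0,0,0],"fingers":0},{"delta_pos":[0,0,46],"angular":[0,0,0],"fingers":0},{"delta_pos":[0,0,54],"angular":[0,0,0],"fingers":0},{"delta_pos":[0,0,60],"angular":[0,0,0],"fingers":0},{"delta_pos":[0,0,63],"angular":[0,0,0],"fingers":0},{"delta_pos":[0,0,64],"angular":[0,0,0],"fingers":0}]' 80
python3 pl.py 115; python3 d.py 520 131 113.5 15.5 0
python3 - <<'E'
from h import *
print(at("top",410,0,100), at("top",188,240,110))
E
```

```text
time_s: 16.98
eef_pos: [466.5, 288.1, 183.3]
ee_rot: [-0.021, 0.978, 0.161, 0.129]
force: [-0.3, -0.2, -1.7]
grip_width: 0.224
grip_force: 78.4
(((572.52392578125, 322.2128601074219), (90.8150634765625, 97.55142974853516), 18.512325286865234), np.int32(1757))
delta [ -37.9 -182.5    0.2] rot [-0.0006  0.0012 -0.0555] force [-0.5  0.1 -2.3] tq [-0.15  0.47 -0.01] j [ 0.34  0.31  1.71 -0.    0.86  1.59] t 17.025
[741.1424973  271.76597857 100.        ] [605.4135419  400.30994269 110.        ]
```

```bash
python3 -m jog '[{"delta_pos":[-0.8,-3.9,0],"angular":[0,0,-0.001],"fingers":0},{"delta_pos":[-2.6,-12.7,0],"angular":[0,0,-0.004],"fingers":0},{"delta_pos":[-5.5,-26.4,0],"angular":[0,0,-0.008],"fingers":0},{"delta_pos":[-9.3,-45,0],"angular":[0,0,-0.0137],"fingers":0},{"delta_pos":[-13.8,-66.5,0],"angular":[0,0,-0.02],"fingers":0},{"delta_pos":[-18.5,-89,0],"angular":[0,0,-0.027],"fingers":0},{"delta_pos":[-23.2,-111.6,0],"angular":[0,0,-0.034],"fingers":0},{"delta_pos":[-27.8,-134,0],"angular":[0,0,-0.041],"fingers":0},{"delta_pos":[-31.9,-153.7,0],"angular":[0,0,-0.0467],"fingers":0},{"delta_pos":[-35.1,-169.3,0],"angular":[0,0,-0.0515],"fingers":0}]' 80
python3 -m jog '[{"delta_pos":[-2,-9.6,0],"angular":[0,0,-0.003],"fingers":0},{"delta_pos":[-2.8,-13.2,0],"angular":[0,0,-0.004],"fingers":0},{"delta_pos":[-2.8,-13.2,0],"angular":[0,0,-0.004],"fingers":0},{"delta_pos":[-2.8,-13.2,0],"angular":[0,0,-0.004],"fingers":0}]' 80
python3 pl.py 115; python3 d.py 520 131 113.5 15.5 0
python3 - <<'E'
from bl import *
o,A=pred();print(o,A[:,0])
E
```

```text
time_s: 18.27
eef_pos: [430.9, 117.3, 183.4]
ee_rot: [-0.018, 0.982, 0.135, 0.13]
force: [0.7, 0.9, -3.4]
grip_width: 0.223
grip_force: 78.3
time_s: 18.77
eef_pos: [428.7, 105.9, 183.3]
ee_rot: [-0.018, 0.982, 0.134, 0.13]
force: [0.1, 0.6, -2.2]
grip_width: 0.224
grip_force: 78.3
(((536.061767578125, 134.5625), (90.92018127441406, 97.98680877685547), 16.129486083984375), np.int32(1831))
delta [-0.  -0.3  0.2] rot [-0.0007  0.0014 -0.0007] force [-0.6 -1.4 -3.3] tq [-0.17  0.49 -0.02] j [-0.07  0.07  2.    0.12  0.82  1.15] t 18.825
[520.12590898 131.39785389 113.4284621 ] [0.96345326 0.26787222 0.00151423]
```

Run:
```python
from h import *
import cv2
a=C["top"]["pixels"];h=cv2.cvtColor(a,cv2.COLOR_BGR2HSV);m=cv2.inRange(h,(100,150,60),(125,255,255))
m[:, :300]=0;m[:,360:]=0;m[:150]=0;m[215:]=0
c,s=np.cos(np.radians(15.5)),np.sin(np.radians(15.5))
for r in range(164,198,4):
    q=np.where(m[r])[0]
    f=lambda u,z:(lambda o,d:(o+d*(z-o[2])/d[2])[:2]-[660,170])(*ray("top",(u,r)))
    L=f(q[0]-.5,85);Rr=f(q[-1]+.5,77)
    print(r,q[0],q[-1],"left y",(-s*L[0]+c*L[1]).round(1),"x",(c*L[0]+s*L[1]).round(1),"right y",(-s*Rr[0]+c*Rr[1]).round(1),"x",(c*Rr[0]+s*Rr[1]).round(1))
```

```text
164 328 339 left y -0.3 x 37.8 right y -28.5 x 30.9
168 315 342 left y 31.1 x 37.7 right y -32.0 x 19.9
172 316 344 left y 31.9 x 28.1 right y -33.4 x 9.6
176 318 345 left y 30.4 x 17.9 right y -32.6 x 0.0
180 319 347 left y 31.2 x 8.4 right y -33.9 x -10.2
184 320 348 left y 31.9 x -1.1 right y -33.1 x -19.7
188 322 349 left y 30.5 x -11.3 right y -32.2 x -29.2
192 323 348 left y 31.2 x -20.7 right y -27.0 x -37.4
196 324 349 left y 31.9 x -30.1 right y -26.2 x -46.8
```

```bash
python3 -m jog '[{"delta_pos":[2.9,0.8,0],"angular":[0,0,0],"fingers":0},{"delta_pos":[9.6,2.7,0],"angular":[0,0,0],"fingers":0},{"delta_pos":[19.3,5.4,0],"angular":[0,0,0],"fingers":0},{"delta_pos":[31.8,8.9,0],"angular":[0,0,0],"fingers":0},{"delta_pos":[46.2,12.9,0],"angular":[0,0,0],"fingers":0},{"delta_pos":[61.7,17.3,0],"angular":[0,0,0],"fingers":0},{"delta_pos":[77.1,21.6,0],"angular":[0,0,0],"fingers":0},{"delta_pos":[92.5,25.9,0],"angular":[0,0,0],"fingers":0},{"delta_pos":[106,29.7,0],"angular":[0,0,0],"fingers":0},{"delta_pos":[115.6,32.4,0],"angular":[0,0,0],"fingers":0}]' 80
python3 -m jog '[{"delta_pos":[6,1.7,0],"angular":[0,0,0],"fingers":0},{"delta_pos":[8.7,2.4,0],"angular":[0,0,0],"fingers":0},{"delta_pos":[8.7,2.4,0],"angular":[0,0,0],"fingers":0},{"delta_pos":[8.7,2.4,0],"angular":[0,0,0],"fingers":0}]' 80
python3 pl.py 115; python3 d.py 644.4 166.2 113.5 15.5 0
```

```text
time_s: 20.08
eef_pos: [545.2, 138.4, 183.0]
ee_rot: [-0.018, 0.982, 0.134, 0.13]
force: [-0.3, 0.2, -3.1]
grip_width: 0.223
grip_force: 78.3
time_s: 20.58
eef_pos: [552.8, 140.4, 183.4]
ee_rot: [-0.018, 0.982, 0.134, 0.13]
force: [-0.6, -0.1, -3.2]
grip_width: 0.225
grip_force: 78.3
(((660.20166015625, 168.603271484375), (90.803466796875, 98.97335815429688), 16.04648780822754), np.int32(1733))
delta [0.2 0.5 0.1] rot [-0.0006  0.0015  0.    ] force [-0.5 -0.2 -3.3] tq [-0.17  0.49  0.01] j [0.02 0.35 1.65 0.09 0.89 1.27] t 20.625
```

```bash
python3 -m jog '[{"delta_pos":[0,0.3,-3],"angular":[0,0,0],"fingers":0},{"delta_pos":[0,0.6,-8],"angular":[0,0,0],"fingers":0},{"delta_pos":[0,0.6,-14],"angular":[0,0,0],"fingers":0},{"delta_pos":[0,0.6,-19],"angular":[0,0,0],"fingers":0},{"delta_pos":[0,0.6,-23],"angular":[0,0,0],"fingers":0},{"delta_pos":[0,0.6,-25.5],"angular":[0,0,0],"fingers":0},{"delta_pos":[0,0.6,-27],"angular":[0,0,0],"fingers":0},{"delta_pos":[0,0.6,-28],"angular":[0,0,0],"fingers":0},{"delta_pos":[0,0.6,-28],"angular":[0,0,0],"fingers":0}]' 80
python3 pl.py 88.5;python3 d.py 644.4 166.2 85.5 15.5 0
```

```text
time_s: 21.75
eef_pos: [553.0, 141.0, 155.4]
ee_rot: [-0.018, 0.982, 0.134, 0.13]
force: [-0.3, 0.2, -3.3]
grip_width: 0.224
grip_force: 78.3
(((660.7418212890625, 168.59451293945312), (90.24885559082031, 100.73810577392578), 15.831827163696289), np.int32(1659))
delta [ 0.  -0.2  0.1] rot [-0.0007  0.0016  0.    ] force [ 0.5  0.4 -2.5] tq [-0.14  0.5   0.08] j [0.02 0.38 1.68 0.09 0.82 1.26] t 21.8
```

```bash
python3 -m jog '[{"delta_pos":[0,0,-1],"angular":[0,0,0],"fingers":0},{"delta_pos":[0,0,-2],"angular":[0,0,0],"fingers":0},{"delta_pos":[0,0,-3],"angular":[0,0,0],"fingers":0},{"delta_pos":[0,0,-4],"angular":[0,0,0],"fingers":0},{"delta_pos":[0,0,-5],"angular":[0,0,0],"fingers":0},{"delta_pos":[0,0,-6],"angular":[0,0,0],"fingers":0},{"delta_pos":[0,0,-7],"angular":[0,0,0],"fingers":0},{"delta_pos":[0,0,-8],"angular":[0,0,0],"fingers":0},{"delta_pos":[0,0,-8],"angular":[0,0,0],"fingers":0}]' 80
python3 pl.py 85;python3 d.py 644.4 166.2 77.5 15.5 0
```

```text
time_s: 22.92
eef_pos: [553.0, 141.1, 147.3]
ee_rot: [-0.018, 0.982, 0.134, 0.13]
force: [-0.2, -0.7, -2.1]
grip_width: 0.221
grip_force: 78.3
(((659.9208984375, 169.55184936523438), (91.52273559570312, 98.41813659667969), 16.118053436279297), np.int32(1658))
delta [ 0.1 -0.2  0.2] rot [-0.0006  0.0014 -0.    ] force [ 0.   0.1 -2.6] tq [-0.15  0.44  0.04] j [0.02 0.39 1.69 0.09 0.8  1.26] t 22.975
```

```bash
python3 -m jog '[{"delta_pos":[0,0,-1.5],"angular":[0,0,0],"fingers":0},{"delta_pos":[0,0,-3.5],"angular":[0,0,0],"fingers":0},{"delta_pos":[0,0,-6],"angular":[0,0,0],"fingers":0},{"delta_pos":[0,0,-8],"angular":[0,0,0],"fingers":0},{"delta_pos":[0,0,-8],"angular":[0,0,0],"fingers":0}]' 80
python3 pl.py 85;python3 d.py 644.4 166.2 69.5 15.5 0
python3 - <<'E'
import cv2
from rig import ctrl
a=ctrl.capture("side")["pixels"][140:240,230:340];b=ctrl.capture("top")["pixels"][130:230,280:390]
import numpy as np
cv2.imwrite("pics/r.png",np.hstack([cv2.resize(x,(400,364),interpolation=cv2.INTER_CUBIC) for x in(a,b)]))
for i in range(4):print([round(float(v),2) for v in ctrl.sense()["force"]])
E
```

```text
time_s: 23.6
eef_pos: [553.0, 141.0, 139.1]
ee_rot: [-0.018, 0.982, 0.134, 0.13]
force: [-1.0, 0.5, -1.3]
grip_width: 0.223
grip_force: 78.4
(((660.1597900390625, 169.88699340820312), (91.8235092163086, 98.35462951660156), 15.903033256530762), np.int32(1661))
delta [ 0.1 -0.2  0.2] rot [-0.0006  0.0014 -0.    ] force [ 0.8  0.3 -1.7] tq [-0.1   0.31  0.  ] j [0.02 0.4  1.7  0.09 0.79 1.26] t 23.65
[-0.24, -0.62, -2.04]
[-0.24, -0.62, -2.04]
[-0.24, -0.62, -2.04]
[-0.24, -0.62, -2.04]
```

```bash
python3 -m jog '[{"delta_pos":[-2.9,-0.8,0],"angular":[0,0,0],"fingers":0},{"delta_pos":[-9.6,-2.7,0],"angular":[0,0,0],"fingers":0},{"delta_pos":[-19.3,-5.35,0],"angular":[0,0,0],"fingers":0},{"delta_pos":[-33.7,-9.35,0],"angular":[0,0,0],"fingers":0},{"delta_pos":[-48.2,-13.4,0],"angular":[0,0,0],"fingers":0},{"delta_pos":[-67.5,-18.7,0],"angular":[0,0,0],"fingers":0},{"delta_pos":[-86.7,-24,0],"angular":[0,0,0],"fingers":0},{"delta_pos":[-106,-29.4,0],"angular":[0,0,0],"fingers":0},{"delta_pos":[-125.3,-34.7,0],"angular":[0,0,0],"fingers":0},{"delta_pos":[-135,-37.4,0],"angular":[0,0,0],"fingers":0}]' 80
python3 pl.py 85;python3 d.py 400.6 401.2 120 31 40
python3 - <<'E'
from v import *
a=ctrl.capture("side")["pixels"];h=cv2.cvtColor(a,cv2.COLOR_BGR2HSV);m=cv2.inRange(h,(20,170,120),(32,255,255));m[:, :230]=0;m[:,340:]=0;m[:140]=0;m[260:]=0
q=cv2.findNonZero(m)[:,0,:];W=[]
for p in q:
    o,d=ray("side",p.astype(float));W.append((o+d*(90-o[2])/d[2])[:2])
print("side",len(q),cv2.minAreaRect(np.array(W,np.float32)))
E
```

```text
time_s: 25.0
eef_pos: [416.9, 103.4, 139.4]
ee_rot: [-0.018, 0.982, 0.134, 0.13]
force: [0.5, 0.1, -2.5]
grip_width: 0.228
grip_force: 78.4
(((660.1597900390625, 169.88699340820312), (91.8235092163086, 98.35462951660156), 15.903033256530762), np.int32(1658))
delta [-39.4 283.5  95.3] rot [-0.2771  0.6441  0.2595] force [-0.1  0.5 -2.2] tq [-0.05  0.35 -0.04] j [-0.08  0.12  2.09  0.14  0.69  1.12] t 25.05
side 601 ((661.5263061523438, 165.29364013671875), (90.1002426147461, 90.37834167480469), 15.846909523010254)
```

```bash
python3 -m jog '[{"delta_pos":[-5,0,40],"angular":[0,0,0],"fingers":0},{"delta_pos":[-15,10,90],"angular":[0,0,0],"fingers":0},{"delta_pos":[-25,50,105],"angular":[-0.04,0.09,0.035],"fingers":0},{"delta_pos":[-35,95,105],"angular":[-0.09,0.21,0.085],"fingers":0},{"delta_pos":[-39,140,105],"angular":[-0.14,0.32,0.13],"fingers":0},{"delta_pos":[-39,185,105],"angular":[-0.19,0.44,0.18],"fingers":0},{"delta_pos":[-39,230,105],"angular":[-0.24,0.56,0.225],"fingers":0},{"delta_pos":[-39,265,105],"angular":[-0.2771,0.6441,0.2595],"fingers":0},{"delta_pos":[-39.4,283.5,97],"angular":[-0.2771,0.6441,0.2595],"fingers":0},{"delta_pos":[-39.4,283.5,95.3],"angular":[-0.2771,0.6441,0.2595],"fingers":0}]' 80
python3 -m jog '[{"delta_pos":[0,0,0],"angular":[0,0,0],"fingers":0},{"delta_pos":[0,0,0],"angular":[0,0,0],"fingers":0}]' 80
python3 d.py 472.67 444.5 49 31 40; python3 bl.py
```

```text
time_s: 26.35
eef_pos: [378.5, 387.7, 233.5]
ee_rot: [0.058, 0.941, 0.261, -0.208]
force: [-0.6, -1.0, -1.9]
grip_width: 0.223
grip_force: 78.8
time_s: 26.6
eef_pos: [378.8, 386.4, 235.4]
ee_rot: [0.058, 0.941, 0.26, -0.208]
force: [-0.1, -0.1, -2.2]
grip_width: 0.228
grip_force: 78.8
delta [ 70.2  43.9 -71.8] rot [-0.0008  0.0019  0.0011] force [-0.1 -0.1 -2.2] tq [ 0.16 -0.25  0.04] j [0.57 0.59 1.17 0.01 1.81 1.6 ] t 26.6
pred origin [402.7 400.7 120.9] x [ 0.658  0.394 -0.641] y [-0.514  0.858 -0.   ]
top pred [[216.60000610351562, 292.8999938964844], [236.10000610351562, 280.29998779296875], [248.60000610351562, 304.1000061035156], [227.89999389648438, 317.5]] seen [[212.0, 292.3999938964844], [237.89999389648438, 278.8999938964844], [251.60000610351562, 305.20001220703125], [225.60000610351562, 318.70001220703125]] cent [232.3 298.7] [234.  297.8] 20 640.3869487547781
side pred [[315.6000061035156, 275.6000061035156], [314.29998779296875, 258.20001220703125], [344.79998779296875, 241.60000610351562], [347.8999938964844, 258.70001220703125]] seen [[303.3999938964844, 260.79998779296875], [347.79998779296875, 238.60000610351562], [356.6000061035156, 256.20001220703125], [312.20001220703125, 278.3999938964844]] cent [330.6 258.5] [331.2 257.9] 710 579.104749310296
```

```bash
python3 -m jog '[{"delta_pos":[7.8,6.4,-10.7],"angular":[-0.0008,0.0019,0.0011],"fingers":0},{"delta_pos":[17.6,12.3,-20.4],"angular":[-0.0008,0.0019,0.0011],"fingers":0},{"delta_pos":[27.5,18.3,-30],"angular":[-0.0008,0.0019,0.0011],"fingers":0},{"delta_pos":[37.3,24.2,-39.6],"angular":[-0.0008,0.0019,0.0011],"fingers":0},{"delta_pos":[45.9,29.3,-48],"angular":[-0.0008,0.0019,0.0011],"fingers":0},{"delta_pos":[53.8,34,-55.7],"angular":[-0.0008,0.0019,0.0011],"fingers":0},{"delta_pos":[61,38.4,-62.8],"angular":[-0.0008,0.0019,0.0011],"fingers":0},{"delta_pos":[65.6,41.1,-67.3],"angular":[-0.0008,0.0019,0.0011],"fingers":0},{"delta_pos":[69.2,43.3,-70.8],"angular":[-0.0008,0.0019,0.0011],"fingers":0},{"delta_pos":[69.2,43.3,-70.8],"angular":[-0.0008,0.0019,0.0011],"fingers":0}]' 80
python3 d.py 472.67 444.5 49 31 40
```

```text
time_s: 27.95
eef_pos: [448.4, 430.9, 163.6]
ee_rot: [0.058, 0.941, 0.261, -0.209]
force: [1.9, 1.8, 3.4]
grip_width: 0.227
grip_force: 79.7
delta [ 0.6 -0.6 -0. ] rot [-0.0003 -0.0007 -0.0011] force [1.9 1.8 3.4] tq [ 0.44 -0.3  -0.08] j [0.57 0.84 0.92 0.01 1.82 1.6 ] t 27.95
```

```bash
python3 -m jog '[{"delta_pos":[0,0,0],"angular":[0,0,0],"fingers":0.7},{"delta_pos":[0,0,0],"angular":[0,0,0],"fingers":0.7},{"delta_pos":[0,0,0],"angular":[0,0,0],"fingers":0.7},{"delta_pos":[0,0,0],"angular":[0,0,0],"fingers":0.7},{"delta_pos":[3.6,2.2,9],"angular":[0,0,0],"fingers":0.7},{"delta_pos":[11,6.6,27],"angular":[0,0,0],"fingers":0.7},{"delta_pos":[18,11,50],"angular":[0,0,0],"fingers":0.7},{"delta_pos":[18,11,100],"angular":[0,0,0],"fingers":0.7},{"delta_pos":[18,11,140],"angular":[0,0,0],"fingers":0.7},{"delta_pos":[18,11,140],"angular":[0,0,0],"fingers":0.7}]' 80
python3 - <<'E'
from v import *
ref=C["side"]["pixels"];a=ctrl.capture("side")["pixels"]
s=ctrl.sense();print(s["eef_pos"],s["force"])
# handle: dark brown below gripper, compare to initial
for nm,p in(("ref",ref),("now",a)):
    g=p[225:262,290:320].mean(2);print(nm,[(int(np.where(r<95)[0].min()),int(np.where(r<95)[0].max())) if (r<95).any() else None for r in g[::6]])
d=cv2.absdiff(cv2.GaussianBlur(ref,(5,5),0),cv2.GaussianBlur(a,(5,5),0)).max(2)[222:325,255:325]
print("diff stand region >40:",(d>40).sum())
ys,xs=np.where(d>40);print(list(zip(xs[:20]+255,ys[:20]+222)))
E
python3 pl.py 85
```

```text
time_s: 29.2
eef_pos: [466.2, 441.7, 307.6]
ee_rot: [0.057, 0.941, 0.262, -0.206]
force: [0.7, 0.8, -0.6]
grip_width: 0.7
grip_force: 0.0
[466.03514622 441.5840767  305.15956138] [-0.47084275 -0.39716974 -0.23541091]
ref [(15, 15), (7, 19), (7, 19), (6, 18), (6, 18), (6, 17), (6, 17)]
now [(16, 16), (7, 19), (7, 19), (7, 18), (7, 17), (6, 17), (6, 16)]
diff stand region >40: 1122
[(np.int64(263), np.int64(222)), (np.int64(264), np.int64(222)), (np.int64(262), np.int64(223)), (np.int64(263), np.int64(223)), (np.int64(264), np.int64(223)), (np.int64(265), np.int64(223)), (np.int64(266), np.int64(223)), (np.int64(267), np.int64(223)), (np.int64(268), np.int64(223)), (np.int64(269), np.int64(223)), (np.int64(270), np.int64(223)), (np.int64(261), np.int64(224)), (np.int64(262), np.int64(224)), (np.int64(263), np.int64(224)), (np.int64(264), np.int64(224)), (np.int64(265), np.int64(224)), (np.int64(266), np.int64(224)), (np.int64(267), np.int64(224)), (np.int64(268), np.int64(224)), (np.int64(269), np.int64(224))]
(((660.1395874023438, 169.95782470703125), (91.8235092163086, 98.20736694335938), 15.903033256530762), np.int32(1659))
```

```bash
python3 -m jog '[{"delta_pos":[0,0,0],"angular":[0,0,0],"fingers":0.7},{"delta_pos":[0,0,0],"angular":[0,0,0],"fingers":0.7}]' && python3 -c "
from rig import ctrl
print(ctrl.finish_job())"
```

```text
time_s: 29.55
eef_pos: [465.7, 441.4, 303.1]
ee_rot: [0.058, 0.94, 0.261, -0.21]
force: [-0.2, 0.3, 0.4]
grip_width: 0.697
grip_force: 0.0
the job is handed in; nothing more can be done
None
```

The yellow plate lies on the upper rack ledges, within about 1 mm of the seat's middle by camera, and the lifter is back in its stand; the job was handed in at 29.6 s, with one early trip back to the stand to regrip the lifter because the first grip could not reach the board entry.

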